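# Try a mallet ferrule on the gauge pin and sort it

## Robot

A 7-joint arm with a two-finger parallel gripper is mounted at the origin on the work surface. World frame = base frame: x ahead of the robot, y to its left, z up, the work surface at z = 0. Lengths are in mm, angles in degrees, forces in N, time in s.
With the tool pointing down it reaches from about 425 to 875 mm from the base axis. Payload 4.7 kg.
Tool frame: the origin (TCP) lies on the centre line of the jaws, within the pads' length; the fingertips stand 19 mm ahead of it and the grasp point (between the pads) is the TCP; z points along the fingers, y is the direction in which the jaws open and shut (so a half turn about z gives the same grasp; the last joint's range is limited). The gripper opens to 85 mm and grips with 20 to 120 N. Pads are 22 mm wide; open, the fingers measure 114 mm over their backs; the gripper's body (76 mm by 85 mm) begins 54 mm behind the grasp point. The pads swing forward as they close: fully open they stand 13 mm farther back than shut.
Start: joints at [-69.952, 18.392, -4.016, 83.108, 1.295, 78.541, -3.26], TCP at [214.217, 613.705, 250.349] pointing down, gripper open.
Joint ranges: [-163.93, 163.93], [-17.29, 119.83], [-79.2, 71.16], [3.27, 140.29], [-89.18, 269.18], [5.43, 117.66], [-154.24, 154.24]. Speed limits (degrees/s): [147.25, 147.25, 180, 180, 180, 180, 180].

## Interface

Orientations are given as [roll, pitch, yaw] about the fixed x, y, z axes, in that order (R = Rz(yaw) Ry(pitch) Rx(roll)).
In Python, from cell import get_state, cams, workorder gives the robot as it stands.
- The arm moves only by the shell command python3 -m inch 'ROWS' [FORCE]. ROWS is JSON, a list of rows, each a list of 7 numbers: the shift along the tool's x, y, z each as a share of 0.25 m, from -1 to 1, then the turn, a rotation vector about the tool's x, y, z each as a share of 180 degrees, from -1 to 1, then the opening, from -1 (shut) to 1 (fully open), so that 0 is half open. A call has 1 to 5 rows; each row is the pose to reach, as a shift and turn from the pose commanded when the call began, along the tool's axes at that moment, turning the shorter way round; what a row does not reach only later rows make up. A row lasts 1/8 s, in which the tool goes at most 62.5 mm and 10.7 degrees, less where a joint would pass 70% of its speed; a pose out of reach is approached as far as the arm can. A call with a number of a shift or a turn outside -1 to 1 is refused whole. A call with a gripper value outside its range is refused whole. The fingers move at their own pace and stop on an object; FORCE is the grip in N (left out, the last holds). Time passes only in rows, so rows that repeat a pose let the fingers close. It gives the time, the measured TCP pose, the force and the opening at its end, in the units of the state.
- get_state(): the state, without advancing time (a new reading comes with each control period).
- cams.read_camera(name): name is "side" or "top"; returns (picture, depth): 400x640x3 uint8, blue, green, red; 400x640 float32, mm along the optical axis (not along the pixel's ray), 0 where there is no reading.
- cams.camera_model(name): a dict with "fx", "fy", "cx", "cy" (pixels), "position" and "rotation" of the camera in the world. Camera axes: x right, y down, z forward; pixel columns grow to the right and rows downward; lengths in mm; the calibration is good to about 2 mm. A picture is of the moment at which its call begins. camera_model takes no time and is no camera call.
- workorder.finish_job(): hands the job in, once; it reports no verdict.
The state is a dict: "time": time; "qpos": joint angles; "qvel": joint speeds; "joint_efforts": joint torques, N m; "position": TCP position; "tcp_rot": TCP orientation; "force": force on the tool from outside, world axes, zero at the start; "moment": the same for the moment, N m; "grip_width": finger opening in mm.
Only numpy, scipy, OpenCV 4.12 (cv2) and the standard library are available. Lean on these libraries where they do the work, as an engineer would, in place of code of your own. Each camera call takes 0.05 s, during which the arm holds its last target. There are 200 camera calls.

## Task

Take the brass ferrule that stands on the round cork mat and slide it down over the stepped gauge pin, without forcing or dropping it, until it stops: either fully home on the base, or on the shoulder halfway. Then take it off again and stand it upright in the square wooden tray if it went fully home, or in the upturned brass gong if it stopped on the shoulder; let go of it there. Leave the other ferrule on its plywood board and do not disturb the other things.

Things in the scene. Friction and masses are not known exactly. Their poses are not given: they have to be found in the camera images.
- ferrule_1: brass ferrule, a tube standing upright, 38 mm wide outside, 36 mm tall, about 0.2 kg. Origin at the centre of its underside, z up along the bore. One of the two ferrules has a 25 mm bore, the other 19 mm; which is not told. One (either) stands on the cork mat, to be tested; the other on the plywood board, to be left.
- ferrule_2: brass ferrule, a tube standing upright, 38 mm wide outside, 36 mm tall, about 0.2 kg. Origin at the centre of its underside, z up along the bore. One of the two ferrules has a 25 mm bore, the other 19 mm; which is not told. One (either) stands on the cork mat, to be tested; the other on the plywood board, to be left.
- gauge: fixed upright stepped gauge pin on an 80 x 80 x 25 mm dark steel block. Origin at the centre of the block's underside, on the pin's axis. Above the block the pin is 22 mm thick for 34 mm, then a 3 mm high cone (the shoulder) narrows to 16 mm thick for 22 mm, then a 6 mm high blunt nose. Top of the pin 90 mm above the table.
- gauge_seat (a point): point on the pin's axis at the top of the block, 25 mm above the table; a ferrule fully home has its origin here (25 mm bore). z is up.
- gauge_shoulder (a point): point on the pin's axis at the lower edge of the shoulder cone, 59 mm above the table; a ferrule of 19 mm bore stops with its underside about 1 to 2 mm above this point.
- cork_mat: round cork mat, 90 mm wide, 6 mm thick, fixed; origin at the centre of its underside. The ferrule to test stands on it.
- board: rectangular plywood board, 80 x 130 x 6 mm, fixed; origin at the centre of its underside. The ferrule to be left alone stands on it.
- tray: square open wooden tray, fixed, for ferrules that go home: outside 152 x 152 mm, 30 mm high, walls and floor 6 mm (inside floor 140 x 140 mm, 6 mm above the table); origin at the centre of its underside, x and y along its sides.
- gong: upturned brass gong, a round flat dish, fixed, for ferrules that stop on the shoulder: 154 mm wide, 26 mm high, wall 3 mm, flat inside floor 138 mm wide, 4 mm above the table; origin at the centre of its underside. It and the tray lie at the robot's left, one nearer and one farther, either way round.
- mallet: bystander, loose: mallet lying on its side: 240 mm long wooden stick with a 44 mm wooden head; origin on the table near mid-length
- punch: bystander, loose: upright dark steel punch, 32 mm wide foot, 60 mm tall; origin at its underside
- jar: bystander, loose: amber glass jar, 64 mm wide, 70 mm tall; origin at its underside
- can: bystander, loose: plain metal can, 60 mm wide, 80 mm tall; origin at its underside
- wrench: bystander, loose: steel wrench lying flat at the robot's right; origin on the table near mid-length
Things that resemble listed ones, but are neither listed nor needed, are in the scene too. What is shaped like the gong but purple or turquoise is not meant.

How it is judged (in metres and radians):
On the way:
1. the ferrule from the mat is down on the gauge pin as far as it goes: fully home on the base (within 3 mm), or stopped on the shoulder, resting on it, upright and on the pin's axis (((horizontal distance between ferrule_1 and gauge_seat below 0.004 m and angle between ferrule_1's own z axis and vertical below 0.1 rad and z of ferrule_1 in the frame of gauge_seat between -0.003 and 0.003 m and horizontal distance between ferrule_2 and board below 0.06 m and contact force between ferrule_1 and gauge above 0.5 N) or (horizontal distance between ferrule_2 and gauge_seat below 0.004 m and angle between ferrule_2's own z axis and vertical below 0.1 rad and z of ferrule_2 in the frame of gauge_seat between 0.031 and 0.0385 m and horizontal distance between ferrule_1 and board below 0.06 m and contact force between ferrule_2 and gauge above 0.5 N))), for 0.2 s.
At the end, for the whole second after the job is handed in: the tested ferrule stands upright (within 0.15 rad), at rest and released, on the floor inside the wooden tray if it went fully home, or on the floor inside the gong if it stopped on the shoulder; the other ferrule stands on the plywood board within 20 mm of where it was (((linear speed of ferrule_1 below 0.02 m/s and angle between each of ferrule_1, ferrule_2's own z axis and vertical below 0.15 rad and contact force between ferrule_1 and the fingers below 0.1 N and x of ferrule_1 in the frame of tray between -0.056 and 0.056 m and y of ferrule_1 in the frame of tray between -0.056 and 0.056 m and z of ferrule_1 in the frame of tray below 0.011 m and horizontal distance between ferrule_2 and board below 0.06 m and distance of ferrule_2 from where it was at the start of the episode below 0.02 m) or (linear speed of ferrule_2 below 0.02 m/s and angle between each of ferrule_2, ferrule_1's own z axis and vertical below 0.15 rad and contact force between ferrule_2 and the fingers below 0.1 N and horizontal distance between ferrule_2 and gong below 0.056 m and z of ferrule_2 in the frame of gong below 0.009 m and horizontal distance between ferrule_1 and board below 0.06 m and distance of ferrule_1 from where it was at the start of the episode below 0.02 m))); the robot touches nothing.
It fails at once if a ferrule is forced onto the gauge with more than 100 N (contact force between any of ferrule_1, ferrule_2 and gauge above 100 N).
It fails at once if a ferrule is dropped from a height: it falls freely, out of the fingers, at more than 1.2 m/s (a fall of about 7 cm) ((contact force between ferrule_1 and the fingers below 0.05 N and linear speed of ferrule_1 above 1.2 m/s) or (contact force between ferrule_2 and the fingers below 0.05 N and linear speed of ferrule_2 above 1.2 m/s)).
It fails at once if the ferrule on the plywood board is moved by more than 20 mm ((horizontal distance between ferrule_1 and board below 0.1 m and distance of ferrule_1 from where it was at the start of the episode above 0.02 m) or (horizontal distance between ferrule_2 and board below 0.1 m and distance of ferrule_2 from where it was at the start of the episode above 0.02 m)).
It fails at once if a bystander is moved by more than 40 mm (distance of any of mallet, punch, jar, can, wrench from where it was at the start of the episode above 0.04 m).
It also fails if it takes over 48 s, if anything falls off the work surface, if the arm or the gripper's body presses on something with over 40 N, if the wrist force passes 120 N, or if a joint passes its speed limit or range.

## Working session

There is one attempt and no reset: what is moved stays moved. The work goes in short steps, Python scripts to look and compute and a shell command to move; the robot and the scene stay as the last step left them, time stands still between calls to the robot, and variables do not carry over. Pictures are saved under pics/ and viewed, about 8 in all and at most 12, crops included, and the job is handed in when it is done.

```bash
mkdir -p pics
cat > h.py <<'E'
import numpy as np,cv2,json
from cell import get_state,cams,workorder
def shot(n,save=None):
    im,d=cams.read_camera(n)
    if save: cv2.imwrite('pics/'+save,im); np.save('pics/'+save[:-4],d)
    return im,d
def world(n,d):
    """HxWx3 world points from depth"""
    m=cams.camera_model(n);v,u=np.mgrid[:d.shape[0],:d.shape[1]]
    p=np.stack([(u-m['cx'])/m['fx']*d,(v-m['cy'])/m['fy']*d,d],-1)
    return p@np.array(m['rotation']).T+np.array(m['position'])
def ray(n,u,v,z):
    m=cams.camera_model(n);r=np.array(m['rotation'])@[(u-m['cx'])/m['fx'],(v-m['cy'])/m['fy'],1]
    p=np.array(m['position']);return p+r*(z-p[2])/r[2]
E
python3 - <<'E'
from h import *
for n in('side','top'):
    shot(n,n+'0.png');print(cams.camera_model(n))
print(get_state())
E
```

```text
{'fx': 485.77802444056584, 'fy': 485.77802444056584, 'cx': 326.06451247054224, 'cy': 199.11958059084898, 'position': array([-141.83790559, -872.08396723,  816.76605454]), 'rotation': array([-124.28386698,   -0.93853031,  -35.02390025])}
{'fx': 377.2044668485086, 'fy': 377.2044668485086, 'cx': 323.13836835718945, 'cy': 203.48473054330145, 'position': array([ 370.314951  ,  -13.40002811, 1228.60347182]), 'rotation': array([-174.33514096,    0.20711814,  -88.86251912])}
{'time': 0.1, 'qpos': array([-69.95135291,  18.43503458,  -4.01442808,  83.16689406,
         1.29532447,  78.5415016 ,  -3.26036058]), 'qvel': array([ 0.01228185, -0.06923595,  0.00157597, -0.14820624, -0.07886168,
       -0.1240884 , -0.00227099]), 'joint_efforts': array([-6.93802867e-04, -4.94878149e+01, -3.84617429e-01, -3.15209520e+01,
        1.28822133e-02,  7.41559459e-03,  2.49846300e-05]), 'position': array([214.1113049 , 613.25375404, 249.33910286]), 'tcp_rot': array([-1.79901814e+02,  6.10863563e-03,  1.60759587e+02]), 'force': array([ 0.07590588, -0.64495131, -0.08903505]), 'moment': array([ 0.00077013, -0.02581819,  0.02314911]), 'grip_width': 85.51651829128116}
```

View pics/top0.png

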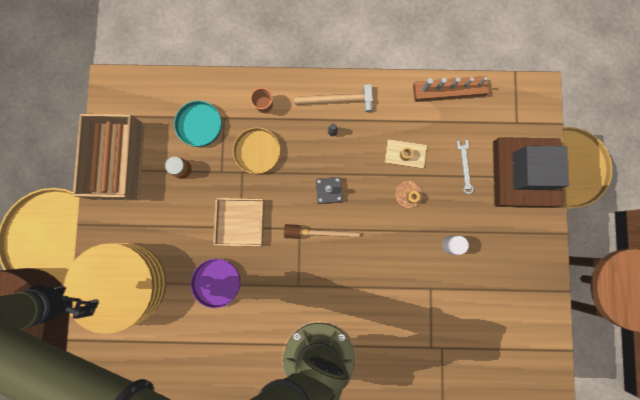

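View pics/side0.png

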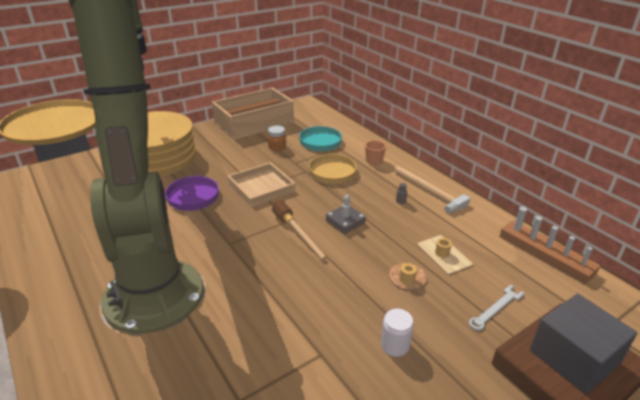

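The top view shows the tested ferrule at about (414,196) on the mat, the gauge at (329,190), the other ferrule at (407,153), the gong at (257,150), the tray at (239,222) and the mallet at (285–360,232). In the side view the mat ferrule is at (408,271) and the pin tip at (347,199).

```bash
cat >> h.py <<'E'
from scipy.spatial.transform import Rotation as Ro
_cm=cams.camera_model
class _C:
    pass
def model(n):
    m=dict(_cm(n));m['rotation']=Ro.from_euler('xyz',m['rotation'],degrees=True).as_matrix();return m
def world(n,d):
    m=model(n);v,u=np.mgrid[:d.shape[0],:d.shape[1]]
    p=np.stack([(u-m['cx'])/m['fx']*d,(v-m['cy'])/m['fy']*d,d],-1)
    return p@m['rotation'].T+m['position']
def ray(n,u,v,z):
    m=model(n);r=m['rotation']@[(u-m['cx'])/m['fx'],(v-m['cy'])/m['fy'],1]
    p=m['position'];return p+r*(z-p[2])/r[2]
E
python3 - <<'E'
from h import *
tiles=[]
for n,boxes in(('top',[(389,176,432,214),(308,170,351,208)]),('side',[(380,250,440,295),(318,185,378,235)])):
    im=cv2.imread(f'pics/{n}0.png');d=np.load(f'pics/{n}0.npy');W=world(n,d)
    for b in boxes:
        c=im[b[1]:b[3],b[0]:b[2]];tiles.append(cv2.resize(c,(400,300),interpolation=cv2.INTER_CUBIC))
    print(n,'table z',np.median(W[300:340,400:420,2]) if n=='top' else W[330,300])
    # depth blobs by height
    for nm,b,zr in (('mat ferr',boxes[0],(30,50)),('gauge top',boxes[1],(62,95)),('block',boxes[1],(18,32))):
        w=W[b[1]:b[3],b[0]:b[2]].reshape(-1,3);w=w[(w[:,2]>zr[0])&(w[:,2]<zr[1])]
        if len(w): print(nm,len(w),w.mean(0).round(1),w.min(0).round(1),w.max(0).round(1))
cv2.imwrite('pics/c1.png',np.vstack([np.hstack(tiles[:2]),np.hstack(tiles[2:])]))
E
```

```text
top table z 0.26788457089560325
mat ferr 95 [ 515.9 -292.4   41.1] [ 498.  -309.6   31.8] [ 533.6 -275.4   47.6]
gauge top 26 [533.1 -23.9  83.5] [525.  -30.3  62.1] [540.8 -14.9  93. ]
block 565 [534.  -24.1  25.4] [491.1 -67.   18.7] [577.2  17.9  31.3]
side table z [ 223.47415547 -277.45035289    4.28597978]
mat ferr 187 [ 513.4 -296.3   39.4] [ 496.2 -313.8   30. ] [ 534.8 -273.6   46.5]
gauge top 64 [531.9 -28.   77.5] [524.6 -34.8  62.1] [540.9 -18.2  92.3]
block 493 [527.9 -32.   25.2] [488.5 -69.9  18.1] [576.1  20.5  31.1]
```

View pics/c1.png

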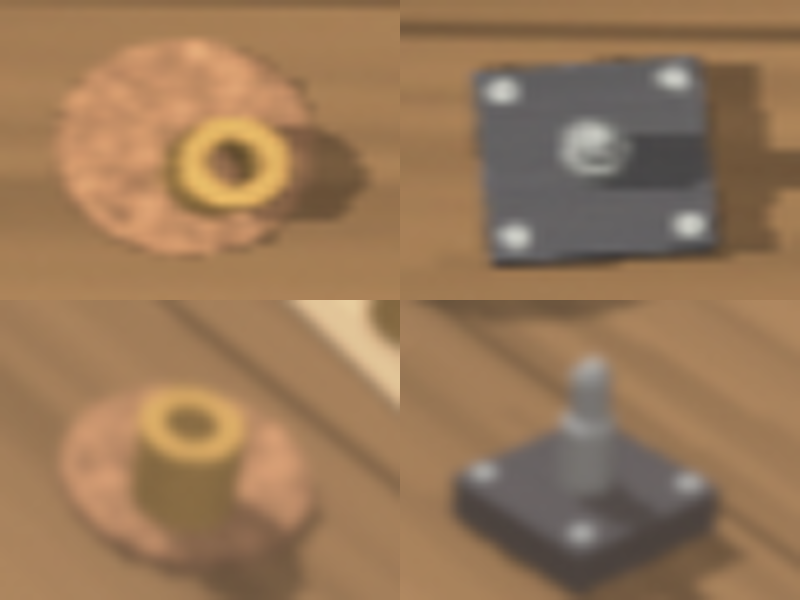

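```bash
python3 -m inch '[[-0.95,-0.4,0,0,0,0.29,1],[-0.95,-0.4,0,0,0,0.29,1],[-0.95,-0.4,0,0,0,0.29,1],[-0.95,-0.4,0,0,0,0.29,1],[-0.95,-0.4,0,0,0,0.29,1]]'
python3 - <<'E'
from h import *
for n,bx in(('top',dict(tray=(205,190,272,252),gong=(225,122,288,180))),('side',dict(tray=(222,160,300,208),gong=(300,150,362,190)))):
    d=np.load(f'pics/{n}0.npy');W=world(n,d)
    for k,b in bx.items():
        w=W[b[1]:b[3],b[0]:b[2]].reshape(-1,3);w=w[(w[:,2]>20)&(w[:,2]<33)]
        r=cv2.minAreaRect(w[:,:2].astype(np.float32));c=cv2.minEnclosingCircle(w[:,:2].astype(np.float32));print(n,k,r,c)
    b=(308,170,351,208) if n=='top' else (318,185,378,235)
    w=W[b[1]:b[3],b[0]:b[2]].reshape(-1,3);w=w[(w[:,2]>20)&(w[:,2]<29)];print('block',cv2.minAreaRect(w[:,:2].astype(np.float32)))
print(ray('top',414.26,196.6,42),ray('top',308+190*43/400,170+137*38/300,88),ray('side',380+190*.15,250+122*.15,42),ray('side',318+192*.15,185+60*50/300,88))
E
```

```text
time: 0.72
position: [410.7, 435.5, 250.2]
tcp_rot: [179.9, 0.2, 107.7]
force: [-0.3, 0.1, 0.5]
grip_width: 85.4
top tray ((427.02587890625, 261.74853515625), (150.924072265625, 154.0353240966797), 0.8161805868148804) ((425.69091796875, 261.06280517578125), 105.52684783935547)
top gong ((660.6434936523438, 213.44430541992188), (153.2594451904297, 149.99755859375), 46.5120735168457) ((660.2578125, 214.3133544921875), 77.28092956542969)
block ((534.9002685546875, -24.113548278808594), (80.01934051513672, 79.85980987548828), 5.951820373535156)
side tray ((427.83013916015625, 229.37530517578125), (157.67349243164062, 222.47372436523438), 1.2880463600158691) ((426.07098388671875, 234.4890594482422), 125.28028869628906)
side gong ((661.6153564453125, 212.9630126953125), (156.26504516601562, 151.67095947265625), 26.814228057861328) ((660.3959350585938, 214.9766845703125), 81.0502700805664)
block ((533.2045288085938, -24.357200622558594), (82.83689880371094, 86.46649169921875), 4.893455505371094)
[ 515.41876841 -294.61388781   42.        ] [533.12338944 -22.17876085  88.        ] [ 516.56494451 -292.62021507   42.        ] [539.49736772 -18.28568663  88.        ]
```

```bash
python3 -m inch '[[-1,0.1,0,0,0,0.1,1],[-1,0.1,0,0,0,0.1,1],[-1,0.1,0,0,0,0.1,1],[-1,0.1,0,0,0,0.1,1],[-1,0.1,0,0,0,0.1,1]]'; python3 -m inch '[[-1,0.1,0.1,0,0,0,1],[-1,0.1,0.1,0,0,0,1],[-1,0.1,0.1,0,0,0,1],[-1,0.1,0.1,0,0,0,1],[-1,0.1,0.1,0,0,0,1]]'
```

```text
time: 1.35
position: [511.1, 205.2, 250.4]
tcp_rot: [179.9, 0.1, 89.9]
force: [0.8, 0.6, 0.4]
grip_width: 84.9
time: 1.98
position: [535.6, -43.3, 224.9]
tcp_rot: [-180.0, 0.1, 90.0]
force: [0.5, 0.2, 0.3]
grip_width: 85.5
```

```bash
python3 -m inch '[[-1,-0.08,0.4,0,0,0,1],[-1,-0.08,0.4,0,0,0,1],[-1,-0.08,0.4,0,0,0,1],[-1,-0.08,0.4,0,0,0,1],[-1,-0.08,0.4,0,0,0,1]]'
python3 - <<'E'
from h import *
a,_=shot('top','t1.png');b,_=shot('side','s1.png')
cv2.imwrite('pics/c2.png',np.hstack([cv2.resize(a[150:240,360:460],(400,360),interpolation=2),cv2.resize(b[195:315,350:470],(400,360),interpolation=2)]))
E
```

```text
time: 2.6
position: [517.0, -290.2, 123.4]
tcp_rot: [-179.8, 0.0, 90.4]
force: [0.5, 0.2, 0.4]
grip_width: 85.1
```

View pics/c2.png

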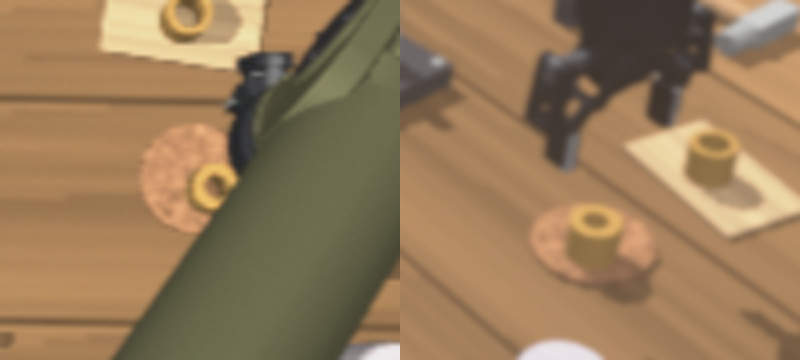

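```bash
python3 -m inch '[[0,0,0.2,0,0,0,1],[0,0,0.37,0,0,0,1],[0,0,0.37,0,0,0,1],[0,0,0.37,0,0,0,1]]'; python3 -c "
from h import *
print(get_state()['position'],get_state()['force'])"
```

```text
time: 3.2
position: [520.5, -287.0, 34.5]
tcp_rot: [179.9, 0.0, 90.7]
force: [0.2, 0.5, 0.1]
grip_width: 85.1
[ 520.46359591 -286.99364009   34.4837822 ] [0.2019583  0.48322784 0.14596946]
```

```bash
python3 -m inch '[[-0.026,-0.018,0.012,0,0,0.004,1],[-0.026,-0.018,0.012,0,0,0.004,1],[-0.026,-0.018,0.012,0,0,0.004,1]]'
```

```text
time: 3.58
position: [514.5, -294.8, 30.6]
tcp_rot: [179.9, 0.0, 89.8]
force: [0.8, -0.6, -0.9]
grip_width: 85.4
```

```bash
python3 -m inch '[[0.004,0.004,0,0,0,0,-0.3],[0.004,0.004,0,0,0,0,-0.3],[0.004,0.004,0,0,0,0,-1],[0.004,0.004,0,0,0,0,-1],[0.004,0.004,0,0,0,0,-1]]' 60; python3 -m inch '[[0,0,0,0,0,0,-1],[0,0,0,0,0,0,-1],[0,0,0,0,0,0,-1]]'
```

```text
time: 4.2
position: [515.6, -293.5, 30.1]
tcp_rot: [180.0, 0.0, 89.8]
force: [-0.2, -0.2, 2.6]
grip_width: 36.3
time: 4.58
position: [515.6, -293.5, 30.1]
tcp_rot: [180.0, 0.0, 89.8]
force: [-0.0, 0.4, 4.7]
grip_width: 36.5
```

```bash
python3 -m inch '[[0,0,-0.2,0,0,0,-1],[0,0,-0.45,0,0,0,-1],[0,0,-0.5,0,0,0,-1],[0,0,-0.5,0,0,0,-1]]'; python3 -m inch '[[1,0.06,0,0,0,0,-1],[1,0.06,0,0,0,0,-1],[1,0.06,0,0,0,0,-1],[1,0.06,0,0,0,0,-1],[1,0.06,0,0,0,0,-1]]'
```

```text
time: 5.08
position: [515.0, -293.2, 154.4]
tcp_rot: [180.0, -0.0, 89.9]
force: [0.2, 1.0, -3.0]
grip_width: 36.5
time: 5.7
position: [529.3, -36.1, 151.7]
tcp_rot: [-179.7, -0.1, 90.5]
force: [0.5, -0.1, -3.0]
grip_width: 36.3
```

```bash
python3 -m inch '[[0.048,0.018,0,0,0,0.003,-1],[0.048,0.018,0,0,0,0.003,-1],[0.048,0.018,0,0,0,0.003,-1]]'
python3 - <<'E'
from h import *
a,_=shot('top','t2.png');b,_=shot('side','s2.png');print(get_state()['position'])
cv2.imwrite('pics/c3.png',np.hstack([cv2.resize(a[150:230,290:370],(400,400),interpolation=2),cv2.resize(b[140:240,300:400],(400,400),interpolation=2)]))
E
```

```text
time: 6.08
position: [535.2, -32.9, 154.3]
tcp_rot: [-179.9, 0.0, 89.2]
force: [-1.0, -1.6, -1.6]
grip_width: 36.6
[535.30567981 -32.79845889 154.68004249]
```

View pics/c3.png

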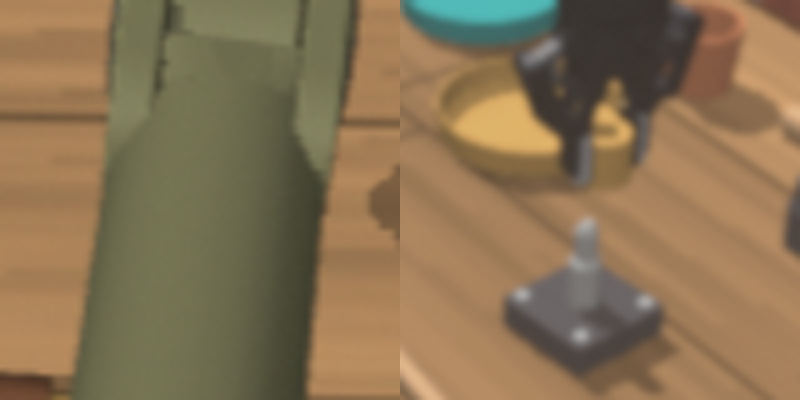

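```bash
python3 -m inch '[[0.034,-0.004,0,0,0,-0.002,-1],[0.034,-0.004,0,0,0,-0.002,-1],[0.034,-0.004,0,0,0,-0.002,-1],[0.034,-0.004,0,0,0,-0.002,-1]]'
cat > m.py <<'E'
from h import *
from scipy.optimize import least_squares
import sys
cams.read_camera
b,d=shot('side','s_%s.png'%sys.argv[1]);W=world('side',d);s=get_state();P=s['position'];print(P,s['tcp_rot'],s['force'])
hsv=cv2.cvtColor(b,cv2.COLOR_BGR2HSV)
def fit(m,R,name):
    w=W[m]
    if len(w)<8: print(name,len(w));return
    f=lambda c:np.hypot(w[:,0]-c[0],w[:,1]-c[1])-R
    r=least_squares(f,w.mean(0)[:2]+[5,10],loss='soft_l1');print(name,len(w),r.x.round(1),'rms',np.sqrt((r.fun**2).mean()).round(2),'z',w[:,2].min().round(1),w[:,2].max().round(1))
near=np.hypot(W[...,0]-P[0],W[...,1]-P[1])<24
yel=(hsv[...,0]>14)&(hsv[...,0]<32)&(hsv[...,1]>90)
z=W[...,2]
m=near&yel&(z>P[2]-30)&(z<P[2]+9);fit(m,19,'ferrule');v,u=np.nonzero(m)
if len(u):print('ferr px',u.min(),u.max(),v.min(),v.max())
g=np.hypot(W[...,0]-534,W[...,1]+24)<16
d0=np.load('pics/side0.npy');W=world('side',d0)
g=np.hypot(W[...,0]-534,W[...,1]+24)<18;z=W[...,2]
fit(g&(z>33)&(z<56),11,'pin low');fit(g&(z>63)&(z<83),8,'pin up')
cv2.imwrite('pics/c_%s.png'%sys.argv[1],cv2.resize(b[140:240,300:400],(600,600),interpolation=2))
E
python3 m.py a
```

```text
time: 6.68
position: [534.6, -23.2, 154.9]
tcp_rot: [180.0, -0.0, 89.7]
force: [-0.8, 0.1, -3.0]
grip_width: 36.4
[534.60968476 -23.17384877 154.87372154] [1.79989516e+02 1.99729344e-03 8.96523268e+01] [ 0.61056248  0.57087639 -2.60271554]
ferrule 120 [536.3 -23.6] rms 3.58 z 129.8 163.9
ferr px 344 356 170 186
pin low 54 [535.1 -23.6] rms 1.86 z 33.0 55.6
pin up 36 [534.1 -24.5] rms 1.93 z 63.1 82.9
```

View pics/c_a.png

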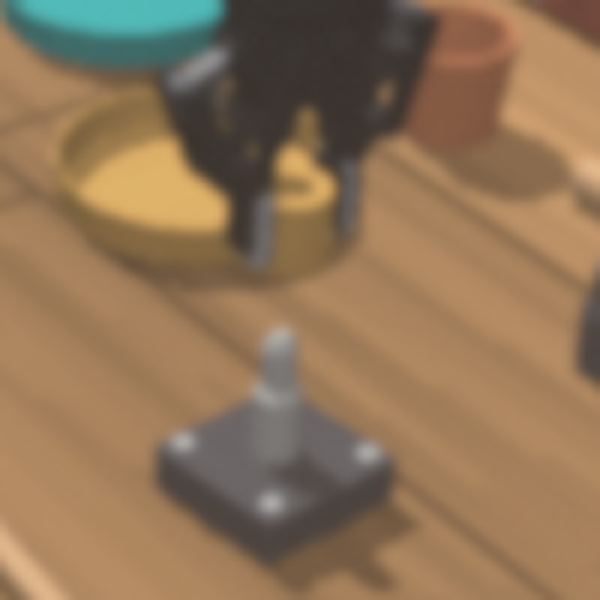

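```bash
cat > e.py <<'E'
from h import *
import sys
f=sys.argv[1];P=get_state()['position'];m=model('side')
def proj(p):
    c=m['rotation'].T@(np.array(p)-m['position']);return np.array([m['fx']*c[0]/c[2]+m['cx'],m['fy']*c[1]/c[2]+m['cy']])
print('proj pin axis z 88,70,40',[proj([534.5,-24,z]).round(2) for z in(88,70,40)])
print('proj ferr axis at TCP -20,-10,0,+10',[proj([P[0],P[1],P[2]+z]).round(2) for z in(-20,-10,0,10)],'px/mm',np.linalg.norm(proj([P[0]+.78,P[1]-.62,P[2]])-proj(P)))
b=cv2.imread(f'pics/{f}.png');d=np.load(f'pics/{f}.npy')
b0=cv2.imread('pics/side0.png');hs=cv2.cvtColor(b,cv2.COLOR_BGR2HSV)
for v in (200,203,206,213):print(v,'pin sat',cv2.cvtColor(b0,cv2.COLOR_BGR2HSV)[v,338:358,1])
v0=int(proj(P)[1])
for v in range(v0-2,v0+10,2):print(v,'S',hs[v,334:368,1],'\n    D',(d[v,334:368]/10).astype(int))
E
python3 e.py s_a
```

```text
proj pin axis z 88,70,40 [array([346.6 , 196.56]), array([346.33, 202.07]), array([345.89, 211.06])]
proj ferr axis at TCP -20,-10,0,+10 [array([347.16, 181.65]), array([347.31, 178.42]), array([347.47, 175.17]), array([347.63, 171.88])] px/mm 0.38189357850224226
200 pin sat [114 114 114 112  99  66  31  17  15  17  33  71 102 113 116 116 115 114
 115 115]
203 pin sat [115 115 113 102  80  51  28  15  13  15  33  61  92 107 114 114 113 116
 115 116]
206 pin sat [107 100  89  66  36  14   7   7   7   9  12  26  56  87 104 110 112 114
 114 115]
213 pin sat [12 14 14 14 14 15 15 13 13 13 14 17 15 15 17 15 15 17 17 17]
173 S [134 135 134 128 110  73  53  42  26  19  34  79 119 133 135 136 136 136
 137 136 134 125  81  30  33  68 103 112 114 114 114 114 115 115] 
    D [156 156 156 155 124 125 124 123 124 124 123 123 124 125 125 125 125 125
 125 125 125 126 126 126 126 127 128 157 158 157 157 157 158 157]
175 S [133 133 135 132 116  74  53  37  21  13  28  67 111 130 133 132 133 132
 131 131 125 112  61  27  40  79 109 115 114 114 115 114 115 114] 
    D [155 155 156 155 125 124 124 124 1
[... 568 characters left out ...]
 125 124 125 125 125 125 125 125 125 125 125 125 125
 126 125 125 126 127 128 128 154 154 154 153 154 154 155 154 154]
181 S [128 128 126 123 109  90  65  38  16  14  32  79 117 127 130 128 128 128
 128 127 122 115 110 110 113 114 114 115 115 116 115 116 116 115] 
    D [150 150 150 150 150 125 125 125 125 124 125 125 125 125 125 125 125 125
 126 126 126 127 153 153 153 153 153 153 153 153 153 154 153 153]
183 S [125 123 123 121 117 103  82  51  35  36  58  94 120 128 128 128 129 129
 128 125 120 116 113 114 115 115 114 116 114 116 115 116 117 116] 
    D [150 150 150 151 151 151 151 125 125 125 125 125 126 126 126 126 126 126
 126 126 127 127 151 151 152 152 153 152 152 153 152 152 152 152]
```

```bash
python3 -m inch '[[0.004,-0.005,0.14,0,0,0.0,-1],[0.004,-0.005,0.14,0,0,0,-1],[0.004,-0.005,0.14,0,0,0,-1],[0.004,-0.005,0.14,0,0,0,-1]]' 
python3 m.py b; python3 e.py s_b | grep -v sat | head -30
```

```text
time: 7.22
position: [534.3, -22.1, 121.1]
tcp_rot: [179.9, -0.0, 89.7]
force: [0.3, -0.9, -2.0]
grip_width: 36.0
[534.21658305 -22.0762584  121.02209622] [ 1.79879570e+02 -2.21843115e-02  8.96558225e+01] [ 0.29689764 -0.48582515 -2.93513707]
ferrule 110 [536.5 -23. ] rms 3.87 z 98.8 129.8
ferr px 339 355 182 196
pin low 54 [535.1 -23.6] rms 1.86 z 33.0 55.6
pin up 36 [534.1 -24.5] rms 1.93 z 63.1 82.9
proj pin axis z 88,70,40 [array([346.6 , 196.56]), array([346.33, 202.07]), array([345.89, 211.06])]
proj ferr axis at TCP -20,-10,0,+10 [array([346.27, 192.22]), array([346.42, 189.09]), array([346.57, 185.93]), array([346.73, 182.74])] px/mm 0.3760663587141501
 115 115]
 115 116]
 114 115]
183 S [116 103  85  65  58  54  53  42  33  42  84 120 133 134 135 134 137 137
 136 136 131  96  32  30  66 100 113 116 114 115 116 115 115 116] 
    D [151 124 124 124 124 125 125 125 125 124 125 128 129 129 129 129 128 127
 127 127 127 128 128 128 129 129 152 152 152 152 152 152 152 152]
185 S [110 108  99  78  59  53  42  26  16  25  68 114 132 135 135 136 135 134
 134 129 117  69  27  41  80 10
[... 644 characters left out ...]
 126 126 127 126 127 127 127 126 127 127 127 127 127
 127 127 128 129 129 130 149 150 150 149 149 149 149 149 149 149]
191 S [113 114 110 102  88  70  42  21  15  23  62 107 127 129 130 128 128 126
 126 123 117 115 113 113 114 114 115 116 115 115 115 115 113 115] 
    D [148 148 148 128 127 127 127 126 127 126 127 127 127 127 127 127 127 128
 127 128 129 148 148 148 148 149 149 149 148 149 148 148 149 148]
193 S [113 113 114 112 107  94  67  36  23  36  71 108 127 129 128 128 128 128
 125 121 118 116 114 116 116 115 115 115 115 115 114 116 116 115] 
    D [147 147 147 147 147 128 127 127 127 127 127 128 128 128 127 128 127 128
 128 128 128 147 147 147 148 147 147 147 147 147 147 148 147 147]
```

View pics/c_b.png

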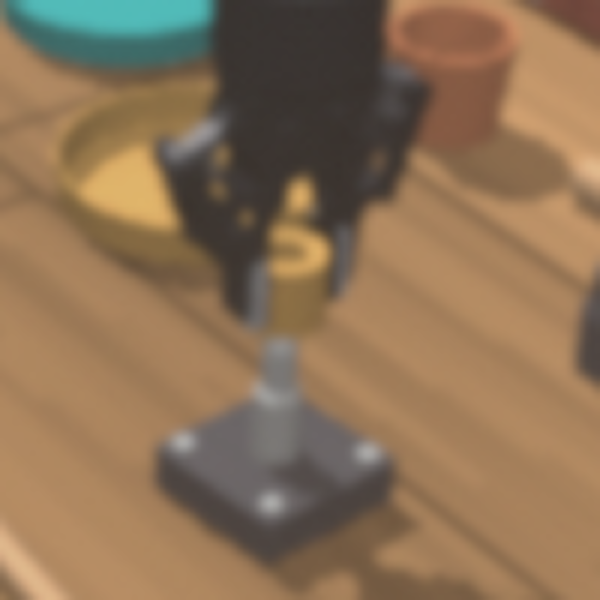

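```bash
python3 -m inch '[[0.007,-0.004,0.0,0,0,0.0,-1],[0.007,-0.004,0.02,0,0,0,-1],[0.007,-0.004,0.035,0,0,0,-1],[0.007,-0.004,0.05,0,0,0,-1],[0.007,-0.004,0.05,0,0,0,-1]]' ; python3 -m inch '[[0,0,0.01,0,0,0,-1],[0,0,0.01,0,0,0,-1]]'
```

```text
time: 7.9
position: [532.2, -21.1, 106.9]
tcp_rot: [-180.0, 0.1, 89.6]
force: [0.2, -2.6, -3.0]
grip_width: 36.4
time: 8.15
position: [532.5, -21.0, 104.6]
tcp_rot: [180.0, 0.1, 89.6]
force: [1.0, -3.0, -3.5]
grip_width: 36.1
```

```bash
python3 -m inch '[[-0.003,0,0.02,0,0,0,-1],[-0.003,0,0.035,0,0,0,-1],[-0.003,0,0.05,0,0,0,-1],[-0.003,0,0.05,0,0,0,-1]]' ; python3 -m inch '[[0,0,0.008,0,0,0,-1],[0,0,0.012,0,0,0,-1],[0,0,0.012,0,0,0,-1]]'
```

```text
time: 8.65
position: [532.3, -21.3, 91.9]
tcp_rot: [-180.0, 0.0, 89.7]
force: [1.9, -4.4, -2.9]
grip_width: 36.4
time: 9.02
position: [532.5, -21.2, 89.4]
tcp_rot: [180.0, 0.0, 89.7]
force: [-0.2, -4.2, -0.5]
grip_width: 36.4
```

```bash
python3 -m inch '[[-0.004,0,0.006,0,0,0,-1],[-0.004,0,0.012,0,0,0,-1],[-0.004,0,0.012,0,0,0,-1]]' ; python3 -m inch '[[0,0,0.004,0,0,0,-1],[0,0,0.008,0,0,0,-1],[0,0,0.008,0,0,0,-1]]'
```

```text
time: 9.4
position: [532.1, -21.4, 86.0]
tcp_rot: [-180.0, -0.0, 89.7]
force: [1.0, -1.3, -3.1]
grip_width: 36.4
time: 9.78
position: [532.5, -21.9, 84.6]
tcp_rot: [180.0, -0.0, 89.7]
force: [-0.8, -0.9, 1.5]
grip_width: 36.5
```

```bash
python3 -m inch '[[0,0,0.004,0,0,0,-1],[0,0,0.008,0,0,0,-1],[0,0,0.008,0,0,0,-1],[0,0,0.008,0,0,0,-1]]' ;  python3 - <<'E'
from h import *
b,_=shot('side','s5.png')
im=cv2.imread('pics/side0.png')
t=[cv2.resize(x,(260,260),interpolation=2) for x in (b[165:235,312:382],im[252:292,388:428],im[228:268,424:464])]
cv2.imwrite('pics/c5.png',np.hstack(t));print(get_state()['force'],get_state()['position'])
# bore area / face area in top view at start, both ferrules
E
```

```text
time: 10.28
position: [532.7, -22.2, 83.9]
tcp_rot: [180.0, -0.0, 89.6]
force: [-4.3, -2.0, 12.4]
grip_width: 36.3
[-4.67144069 -1.12025121 12.55358316] [532.73511404 -22.18859168  83.8814512 ]
```

View pics/c5.png

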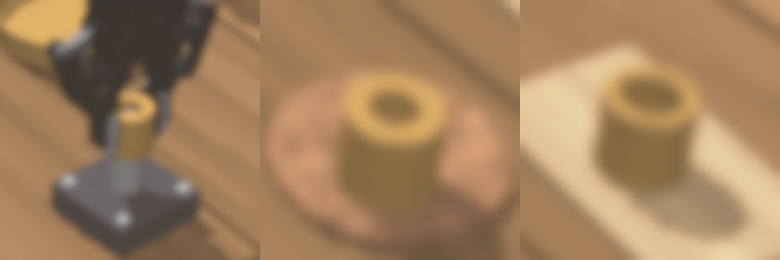

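The left crop shows the ferrule seated on the shoulder, with the thick pin visible below it. The other two crops show that the mat ferrule's bore is clearly narrower than the board ferrule's. The contact is about 15 N at an underside height of about 60 mm, so it stopped on the shoulder and goes in the gong.

```bash
python3 -m inch '[[0,0,-0.02,0,0,0,-1],[0,0,-0.1,0,0,0,-1],[0,0,-0.2,0,0,0,-1],[0,0,-0.32,0,0,0,-1],[0,0,-0.32,0,0,0,-1]]' ; python3 -m inch '[[0.2,0.11,0,0,0,0,-1],[0.45,0.25,0,0,0,0,-1],[0.7,0.38,0,0,0,0,-1],[0.94,0.51,0,0,0,0,-1],[0.94,0.51,0,0,0,0,-1]]';python3 -m inch '[[0,0,0,0,0,0,-1],[0,0,0,0,0,0,-1]]'
```

```text
time: 10.95
position: [533.7, -21.4, 164.0]
tcp_rot: [179.8, -0.1, 89.7]
force: [0.1, 0.2, -2.6]
grip_width: 36.1
time: 11.58
position: [660.3, 218.6, 158.8]
tcp_rot: [-179.8, -0.1, 90.0]
force: [-0.6, 0.2, -2.6]
grip_width: 36.6
time: 11.82
position: [660.4, 210.3, 160.8]
tcp_rot: [-179.9, 0.1, 89.6]
force: [0.1, -0.6, -2.5]
grip_width: 36.3
```

```bash
python3 -m inch '[[0.01,0,0.2,0,0,0,-1],[0.01,0,0.4,0,0,0,-1],[0.01,0,0.49,0,0,0,-1],[0.01,0,0.49,0,0,0,-1]]';python3 -m inch '[[0,0,0.008,0,0,0,-1],[0,0,0.016,0,0,0,-1],[0,0,0.016,0,0,0,-1]]'
```

```text
time: 12.32
position: [660.1, 213.1, 38.5]
tcp_rot: [-179.8, 0.1, 89.6]
force: [-0.3, 0.0, -1.5]
grip_width: 36.4
time: 12.7
position: [661.9, 215.0, 37.0]
tcp_rot: [179.9, -0.1, 89.7]
force: [0.0, -1.0, -2.4]
grip_width: 36.3
```

```bash
python3 -m inch '[[0,0,0.01,0,0,0,-1],[0,0,0.02,0,0,0,-1],[0,0,0.024,0,0,0,-1],[0,0,0.024,0,0,0,-1]]';python3 -m inch '[[0,0,0.004,0,0,0,-1],[0,0,0.008,0,0,0,-1],[0,0,0.008,0,0,0,-1]]'
```

```text
time: 13.2
position: [661.1, 214.7, 29.6]
tcp_rot: [-180.0, 0.0, 89.7]
force: [0.5, -0.2, -2.7]
grip_width: 36.1
time: 13.58
position: [661.3, 214.8, 28.2]
tcp_rot: [180.0, -0.0, 89.7]
force: [-1.0, 0.4, 0.1]
grip_width: 36.2
```

```bash
python3 -m inch '[[0,0,0.002,0,0,0,-1],[0,0,0.002,0,0,0,0.3],[0,0,0.002,0,0,0,0.3],[0,0,0.002,0,0,0,0.3],[0,0,0.002,0,0,0,0.3]]';python3 -m inch '[[0,0,-0.1,0,0,0,0.3],[0,0,-0.3,0,0,0,0.3],[0,0,-0.5,0,0,0,0.3],[0,0,-0.7,0,0,0,0.3],[0,0,-0.7,0,0,0,0.3]]'; python3 -m inch '[[-1,-0.3,0,0,0,0,0.3],[-1,-0.3,0,0,0,0,0.3],[-1,-0.3,0,0,0,0,0.3],[-1,-0.3,0,0,0,0,0.3],[-1,-0.3,0,0,0,0,0.3]]'
python3 - <<'E'
from h import *
a,d=shot('top','t6.png');b,_=shot('side','s6.png')
W=world('top',d)[125:178,230:285].reshape(-1,3);w=W[(W[:,2]>33)&(W[:,2]<60)];print(len(w),w.mean(0),w.max(0))
cv2.imwrite('pics/c6.png',np.hstack([cv2.resize(a[110:260,200:440],(480,300),interpolation=2),cv2.resize(b[130:290,290:470],(320,300),interpolation=2)]))
E
```

```text
time: 14.2
position: [661.3, 214.8, 27.3]
tcp_rot: [180.0, -0.0, 89.7]
force: [1.3, -0.1, 0.5]
grip_width: 55.5
time: 14.82
position: [664.0, 215.1, 208.2]
tcp_rot: [179.5, -0.2, 89.7]
force: [0.0, -0.1, 0.6]
grip_width: 55.3
time: 15.45
position: [582.8, -41.2, 202.1]
tcp_rot: [-180.0, 0.1, 89.2]
force: [1.2, 0.2, -0.4]
grip_width: 55.6
87 [662.82272172 213.40371452  39.6628048 ] [716.97730031 258.14828688  44.34558748]
```

View pics/c6.png

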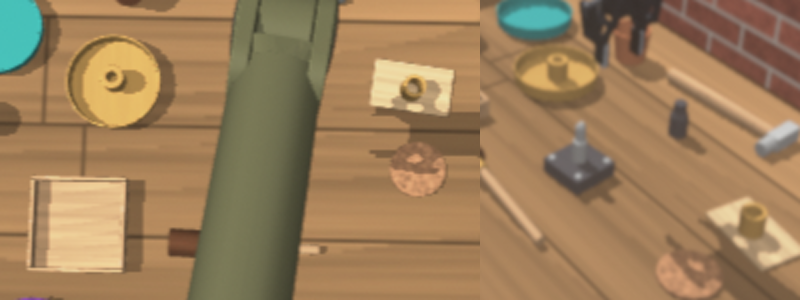

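The ferrule stands upright near the centre of the gong: top crop (115,78), side crop (557,68). The board ferrule is still in place, the pin is empty and the arm is clear.

```bash
python3 -m inch '[[0,0,0,0,0,0,0.3],[0,0,0,0,0,0,0.3],[0,0,0,0,0,0,0.3]]'; python3 -c "
from h import *
print(workorder.finish_job())"
```

```text
time: 15.92
position: [585.0, -33.4, 202.0]
tcp_rot: [-180.0, 0.0, 89.8]
force: [-0.7, -0.3, -0.0]
grip_width: 55.8
the job is handed in; nothing more can be done
None
```

I tested the ferrule from the cork mat on the gauge pin. It stopped on the shoulder, so it is the 19 mm bore one. I took it off, stood it in the upturned brass gong and let go, then handed the job in at about 16 s of the 48 s allowed. No verdict was reported.

- **On the pin:** the ferrule stopped with its underside about 60 mm above the table. I pressed it there with about 15 N; the sideways force was under 5 N. Pictures agreed that its bore was the narrower of the two.
- **In the gong:** my last picture shows it upright near the centre, with its top about 40 mm above the table, as expected. The arm was clear and touching nothing.
- **Other things:** the board ferrule looked unmoved, and so did the bystanders visible in that crop (the arm hid part of the mallet). I judged this by eye and did not measure it; the can, jar and wrench were outside the crop.
- **Disagreements:** the finger opening read 36.3 mm on the 38 mm ferrule. The camera and tool readings for the pin position differed by about 2 mm, which I corrected by feel on the way down.

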